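# Hold a gel comb stand home in a gluing jig

## Task

Set up the gluing jig by dropping the broad bushing down its post onto the bed and then the narrow collar on top of it, both fully home and let go. Then bring the clear channel-shaped comb stand up so that its end butts against the bushing and its long side lies flat along the fence, and with the fingers hold it firmly by one slanting push, down onto the bed and against the fence at once, so that it stays flat and does not tip up. Finish while still holding it like that, and leave the other things on the table alone.

Things in the scene. Friction and masses are not known exactly. Their poses are not given: they have to be found in the camera images.
- jig: fixed jig on the table. Its bed is a dark steel plate 170 mm (jig x) by 300 mm (jig y), its top 12 mm above the table. Origin: centre of the plate's underside, at table height. A steel fence (listed apart) runs along its +x edge, a steel post stands near its +y end. Jig x points to the fence, y along the fence to the post, z up; the jig stands at a yaw of up to 0.25 rad from the world axes
- fence: the jig's upright steel bar, 14 mm thick, 300 mm long, rising 30 mm above the bed, along the far (+x) edge of the bed. Origin and axes are those of the jig; its working face is the plane jig x = +71 mm, facing -x
- bed: the jig's dark steel plate, fixed. Origin and axes are those of the jig; top surface 12 mm above the origin
- fence_foot (a point): point on the fence's working face, half-way along it, at the height of the bed's top (jig 71, 0, 12 mm); axes as the jig
- post_foot (a point): foot of the fixed steel post on its axis, at the height of the bed's top (jig 41, 105, 12 mm; 30 mm off the fence's face); axes as the jig. The post is 16 mm thick to 38 mm above the bed, then tapers to 6 mm at its tip, 48 mm above the bed
- bush: broad steel bushing, a plain ring 50 mm outside, bore 20 mm, 18 mm high; lies flat on the table to one side of the jig. Origin: centre of its underside, on its axis; z up. About 0.12 kg. Goes on first
- collar: narrow steel collar, a plain ring 34 mm outside, bore 20 mm, 14 mm high; lies flat on the table on the other side of the jig. Origin: centre of its underside, on its axis; z up. About 0.05 kg. Goes on second, so that its underside is 18 mm above the bed
- stand: clear acrylic comb stand, loose on the bed, askew: U channel open at top and ends, 60 mm wide (x), 125 long (y), 38 high; floor and side walls 4 mm thick, 52 free between; 0.12 kg. Origin: centre of the underside, z up. Home: x as the jig x, origin 30 mm off the fence face and 87.5 mm short (jig -y) of the bushing centre, +y end touching it
- by_clips: bystander: small violet tube clips, 49 x 50 x 11 mm, to the right of the jig; origin at the centre of the underside; not to be touched
- by_tips: bystander: pale box of pipette tips, 85 x 117 x 53 mm, beyond the jig on the right; origin at the centre of the underside; not to be touched
- by_rack: bystander: orange micro-tube rack, 72 x 225 x 27 mm, beyond the jig on the left; origin at the centre of the underside; not to be touched
Not all that is in view belongs to the job. What is shaped like the stand but brown is not meant.

How it is judged (in metres and radians):
On the way, in this order (a step that is already met when the one before it is completed fails the run):
1. the broad bushing is fully home on the post, flat on the bed, and let go (horizontal distance between bush and post_foot below 0.004 m and z of bush in the frame of post_foot below 0.003 m and angle between bush's own z axis and vertical below 0.08 rad and contact force between the fingers and bush below 0.3 N), for 0.2 s.
2. the narrow collar is fully home on the post, flat on the bushing, and let go (horizontal distance between each of collar, bush and post_foot below 0.004 m and z of collar in the frame of post_foot between 0.015 and 0.021 m and angle between each of collar, bush's own z axis and vertical below 0.08 rad and z of bush in the frame of post_foot below 0.003 m and contact force between the fingers and collar below 0.3 N), for 0.2 s.
3. the stand lies along the fence with its end at the bushing and is pushed against fence and bed (x of stand in the frame of fence_foot above -0.0325 m and z of stand in the frame of fence_foot below 0.0025 m and angle between the x axis of stand and the x axis of jig, either way round below 0.04 rad and y of bush in the frame of stand between -0.0925 and 0.0925 m and contact force between stand and fence above 3 N and contact force between stand and bed above 5 N and contact force between the fingers and stand above 4 N and linear speed of stand below 0.01 m/s), for 0.3 s.
At the end, for the whole second after the job is handed in: Bushing flat on the bed and collar flat on it, on the post (3 mm), untouched. Stand at rest, flat on the bed, within 2.5 mm of the fence and 0.04 rad of parallel, its end within 5 mm of the bushing; fingers push it (over 4 N) so it bears on the fence over 3 N and the bed over 5 N (all of step 2 and all of step 3 and contact force between the fingers and bush below 0.3 N); the arm keeps its last pose, push and grip.
It fails at once if a bystander (clips, pale tip box, orange rack) is moved more than 20 mm (distance of any of by_clips, by_tips, by_rack from where it was at the start of the episode above 0.02 m).
It also fails if it takes over 72 s, if anything falls off the work surface, if the arm or the gripper's body presses on something with over 40 N, if the wrist force passes 120 N, or if a joint passes its speed limit or range.

## Robot

A 7-joint arm with a two-finger parallel gripper is mounted at the origin on a cart in front of the work surface, level with it; the furniture and walls round the work are solid. World frame = base frame: x ahead of the robot, y to its left, z up, the work surface at z = 0. Lengths are in mm, angles in rad, forces in N, time in s.
With the tool pointing down it reaches from about 425 to 875 mm from the base axis. Payload 8.4 kg.
Tool frame: the origin (TCP) lies midway between the tips of the shut fingers; the grasp point (between the pads) lies 19 mm behind it (manip.pinch_z is the distance from the TCP to the grasp point, in mm); z points along the fingers, y is the line along which they close (so a half turn about z gives the same grasp; the last joint's range is limited). The gripper opens to 87 mm and grips with 3 to 60 N. Pads are 19 mm wide; open, the fingers measure 117 mm over their backs; the gripper's body (75 mm by 190 mm) begins 51 mm behind the grasp point.
Start: joints at [-1.389, 0.333, 0.04, 1.465, -0.013, 1.343, -0.059], TCP at [180.133, 624.512, 222.546] pointing down, gripper open.
Joint ranges: [-2.58, 2.58], [-0.38, 2.09], [-1.3, 1.39], [0.25, 2.4], [-1.5, 4.64], [0.08, 2.09], [-2.65, 2.65]. Speed limits (rad/s): [2.22, 2.22, 2.79, 2.79, 3.14, 3.14, 3.14].

## Interface

Orientations are given as a rotation vector (axis times angle).
In Python, from bench import manip, vision, job gives the robot as it stands.
- The arm moves only by the shell command python3 -m creep 'ROWS' [FORCE]. ROWS is a JSON object of lists of equal length, an entry for each row: "slide": the shift along the world's x, y, z in m, a list of three; "twist": the turn, a rotation vector about the world's x, y, z in rad, a list of three; "hand": the opening in per cent of the stroke, from 0 (shut) to 100 (fully open). A call has 1 to 10 rows; each row shifts and turns the commanded pose from where the row before left it; what a row does not reach is not made up. A row lasts 1/10 s, in which the tool goes at most 50 mm and 8.59 degrees, less where a joint would pass 70% of its speed; a pose out of reach is approached as far as the arm can. A call with a gripper value outside its range is refused whole. The fingers move at their own pace and stop on an object; FORCE is the grip in N (left out, the last holds). Time passes only in rows, so rows that do not move let the fingers close. It gives the time, the measured TCP pose, the force, the opening and the grip force at its end, in the units of the state.
- manip.get_obs(): the state, without advancing time (a new reading comes with each control period).
- vision.grab_frame(name): name is "side" or "top" or "wrist"; returns (picture, depth): 420x560x3 uint8, red, green, blue; 420x560 float32, mm along the optical axis (not along the pixel's ray), 0 where there is no reading.
- vision.camera_params(name): a dict with "vertical_fov" (degrees; the focal length in pixels is half the picture's height over the tangent of half this angle, whatever the lens; pixels are square), "cx", "cy" (the principal point, pixels), "k1" (the pictures are not rectified: a ray, as slopes to the right and down, at radius r is drawn at 1 + k1 r^2 times it, then the intrinsics apply), "origin" and "rotation" of the camera in the world; the wrist camera has in their place "hand_eye" (4x4, takes a point from camera to tool coordinates, whose origin is the TCP and whose axes are the flange's). Camera axes: x right, y down, z forward; pixel columns grow to the right and rows downward; lengths in mm; the calibration is good to about 2 mm. A picture is of the moment at which its call begins: read the wrist's pose just before it. camera_params takes no time and is no camera call.
- job.hand_in(): hands the job in; it is judged then, once.
The state is a dict: "t": time; "joint_pos": joint angles; "joint_velocities": joint speeds; "effort": joint torques, N m; "ee_pos": TCP position; "orientation": TCP orientation; "force": force on the tool from outside, world axes, zero at the start; "torque": the same for the moment, N m; "gripper_width": finger opening in mm; "finger_force": force on a finger pad.
Only numpy, scipy, OpenCV 4.12 (cv2) and the standard library are available. Lean on these libraries where they do the work, as an engineer would, in place of code of your own. Each camera call takes 0.05 s, during which the arm holds its last target. There are 200 camera calls.

## Working session

There is one attempt and no reset: what is moved stays moved. The work goes in short steps, Python scripts to look and compute and a shell command to move; the robot and the scene stay as the last step left them, time stands still between calls to the robot, and variables do not carry over. Pictures are saved under pics/ and viewed, at most 12 in all, crops included, and the job is handed in when it is done.

```bash
ls; mkdir -p pics
cat > h.py <<'E'
import numpy as np, cv2
from scipy.spatial.transform import Rotation as R
from bench import manip, vision, job
def cam(name):
    p=vision.camera_params(name); f=210/np.tan(np.radians(p['vertical_fov'])/2)
    K=np.array([[f,0,p['cx']],[0,f,p['cy']],[0,0,1.]])
    if 'hand_eye' in p:
        o=manip.get_obs(); T=np.eye(4); T[:3,:3]=R.from_rotvec(o['orientation']).as_matrix(); T[:3,3]=o['ee_pos']
        M=T@np.array(p['hand_eye'])
    else:
        M=np.eye(4); r=np.array(p['rotation']); M[:3,:3]=r if r.shape==(3,3) else R.from_rotvec(r).as_matrix(); M[:3,3]=p['origin']
    return K,np.array([p['k1'],0,0,0.]),M
def grab(name):
    c=cam(name); im,d=vision.grab_frame(name); return im,d,c
def ray(c,uv):
    K,D,M=c; s=cv2.undistortPoints(np.array(uv,float).reshape(-1,1,2),K,D)[:,0]
    return np.c_[s,np.ones(len(s))]@M[:3,:3].T
def onplane(c,uv,z):
    r=ray(c,uv); o=c[2][:3,3]; return o+r*((z-o[2])/r[:,2])[:,None]
def withdepth(c,uv,d):
    return c[2][:3,3]+ray(c,uv)*np.asarray(d,float).reshape(-1,1)
def proj(c,P):
    K,D,M=c; q=(np.atleast_2d(P)-M[:3,3])@M[:3,:3]
    return cv2.projectPoints(q,np.zeros(3),np.zeros(3),K,D)[0][:,0]
def save(im,n): cv2.imwrite(f'pics/{n}.png',im[:,:,::-1])
E
python3 - <<'E'
from h import *
import pickle
out={}
for n in ['top','side']:
    im,d,c=grab(n); save(im,n+'0'); out[n]=(im,d,c); print(n,c)
pickle.dump(out,open('f0.pkl','wb'))
print(manip.get_obs()); print(vision.camera_params('wrist'))
E
```

```text
pics
top (array([[388.71700752,   0.        , 287.77420379],
       [  0.        , 388.71700752, 217.02645531],
       [  0.        ,   0.        ,   1.        ]]), array([0.03042441, 0.        , 0.        , 0.        ]), array([[ 2.24322110e-02, -9.93365615e-01,  1.12789854e-01,
         4.12814998e+02],
       [-9.99744689e-01, -2.25949175e-02, -1.64291090e-04,
        -9.44547207e-01],
       [ 2.71167858e-03, -1.12757372e-01, -9.93618851e-01,
         1.25492653e+03],
       [ 0.00000000e+00,  0.00000000e+00,  0.00000000e+00,
         1.00000000e+00]]))
side (array([[423.72338668,   0.        , 280.99894671],
       [  0.        , 423.72338668, 202.66675602],
       [  0.        ,   0.        ,   1.        ]]), array([-0.05827812,  0.        ,  0.        ,  0.        ]), array([[ 9.92941013e-01, -7.15946860e-02,  9.45639752e-02,
         4.35813091e+02],
       [-1.16792761e-01, -4.51181444e-01,  8.84756891e-01,
        -1.00907698e+03],
       [-2.06783809e-02, -8.89555791e-01, -4.56358301e-01,
         5.38662917e+02],
       [ 0.00000000e+00,  0.00000000e+00,  0.00000000e+00,

[... 535 characters left out ...]
array([-4.39610026e-01, -3.11060422e+00,  2.18455325e-03]), 'force': array([ 0.16846248, -0.35461246,  0.24531353]), 'torque': array([-0.0103963 ,  0.0670849 ,  0.02833291]), 'finger_force': 0.0, 'gripper_width': 87.05066794051407}
{'vertical_fov': 71.53508004562809, 'cx': 272.5109091058251, 'cy': 209.92950064485018, 'k1': -0.06300567946372755, 'hand_eye': array([[-8.68742021e-04, -9.68014142e-01, -2.50894132e-01,
         6.73984670e+01],
       [ 9.99999511e-01, -9.59772789e-04,  2.40468113e-04,
         1.49651273e-02],
       [-4.73577895e-04, -2.50893800e-01,  9.68014502e-01,
        -1.61703563e+02],
       [ 0.00000000e+00,  0.00000000e+00,  0.00000000e+00,
         1.00000000e+00]])}
```

View pics/top0.png

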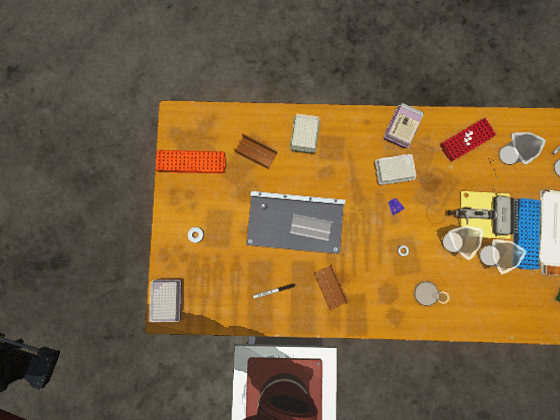

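View pics/side0.png

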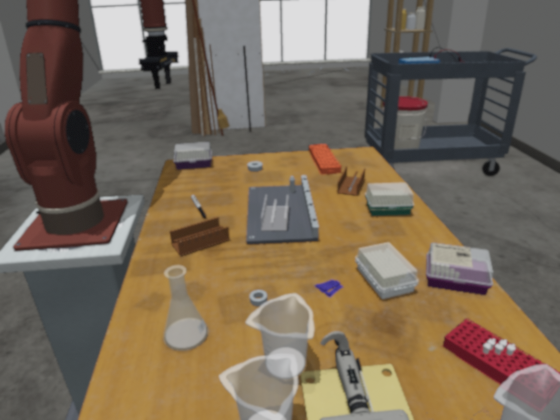

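Top view: broad bushing at (195,235), narrow collar at (403,250), jig about (297,222) with its post at (264,205), clear stand at (312,227). Possible mix-ups: the flask neck at (443,297) for the collar, and the brown channels at (256,150) and (330,287) for the stand. I choose the plain rings and the clear channel on the bed.

Run:
```python
from h import *
import pickle
f=pickle.load(open('f0.pkl','rb')); im,d,c=f['top']
hsv=cv2.cvtColor(im,cv2.COLOR_RGB2HSV)
wood=((hsv[:,:,0]>8)&(hsv[:,:,0]<25)&(hsv[:,:,1]>120)).astype(np.uint8)
nw=1-wood
for nm,(u,v),z in [('bush',(195,235),18),('collar',(403,250),14)]:
    s=nw[v-15:v+15,u-15:u+15]; cs,_=cv2.findContours(s,cv2.RETR_EXTERNAL,cv2.CHAIN_APPROX_NONE)
    k=max(cs,key=cv2.contourArea); (x,y),r=cv2.minEnclosingCircle(k)
    print(nm,onplane(c,[[x+u-15,y+v-15]],z),2*(r+.5)*1230/388, d[v-1:v+2,u-5:u+6:5])
s=nw[180:265,235:360]; cs,_=cv2.findContours(s,cv2.RETR_EXTERNAL,cv2.CHAIN_APPROX_NONE)
k=max(cs,key=cv2.contourArea); r=cv2.minAreaRect(k); b=cv2.boxPoints(r)+[235,180]
P=onplane(c,b,12); print('jig px',b,'\n',P, np.linalg.norm(np.diff(P,axis=0),axis=1))
# stand: lighter than bed
g=cv2.cvtColor(im,cv2.COLOR_RGB2GRAY)
print(onplane(c,[[264,205]],60))
cr=np.hstack([cv2.resize(im[175:270,235:360],(600,456),interpolation=cv2.INTER_CUBIC),np.vstack([cv2.resize(im[v-15:v+15,u-13:u+13],(198,228),interpolation=cv2.INTER_CUBIC) for u,v in [(195,235),(403,250)]])])
save(cr,'crop0')
```

```text
bush [[490.64822676 291.81516146  18.        ]] 55.177883708599914 [[1238.5773 1255.874  1236.9629]
 [1235.1045 1250.9043 1242.9962]
 [1238.2583 1257.4629 1236.1292]]
collar [[ 456.63820322 -369.3468991    14.        ]] 40.14017395137512 [[1241.3513 1251.9065 1244.2816]
 [1242.447  1253.1947 1237.7015]
 [1239.6389 1253.2709 1238.7054]]
jig px [[245.05421829 244.75508118]
 [250.16844559 190.20329094]
 [345.17713928 199.11035156]
 [340.06291199 253.66213989]] 
 [[ 461.81765754  133.07832936   12.        ]
 [ 638.60776109  122.66860444   12.        ]
 [ 616.42248421 -185.43071942   12.        ]
 [ 440.37469761 -170.15223584   12.        ]] [177.0963102  308.89703766 176.70952218]
[[584.3348755   73.46986133  60.        ]]
```

View pics/crop0.png

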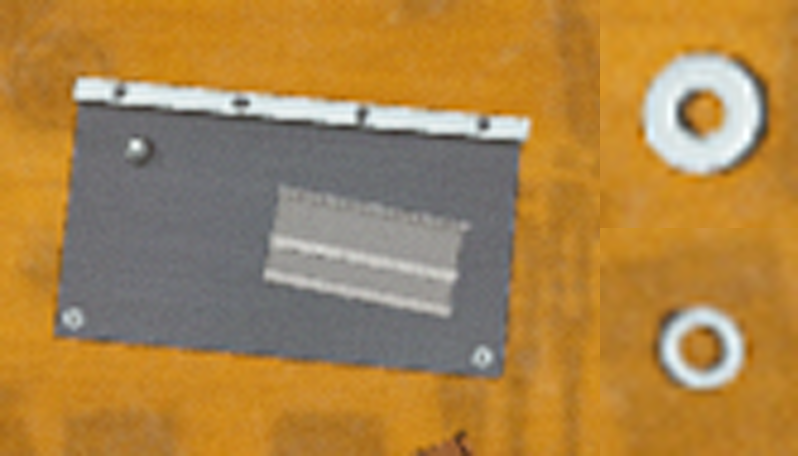

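The crop shows a plain broad ring and a plain narrow ring, the post at crop (138,150), and the clear stand lying askew on the bed. Jig yaw is about -0.07 rad. Moving over the bushing.

```bash
python3 -m creep '{"slide":[[0.031,-0.033,-0.006],[0.031,-0.033,-0.006],[0.031,-0.033,-0.006],[0.031,-0.033,-0.006],[0.031,-0.033,-0.006],[0.031,-0.033,-0.006],[0.031,-0.033,-0.006],[0.031,-0.033,-0.006],[0.031,-0.033,-0.006],[0.031,-0.033,-0.006]],"twist":[[0,0,0.07],[0,0,0.07],[0,0,0.07],[0,0,0],[0,0,0],[0,0,0],[0,0,0],[0,0,0],[0,0,0],[0,0,0]],"hand":[100,100,100,100,100,100,100,100,100,100]}' 20
python3 -m creep '{"slide":[[0,0,0],[0,0,0]],"twist":[[0,0,0],[0,0,0]],"hand":[100,100]}'
cat > ring.py <<'E'
from h import *
def ring(z,uv0,tag=None,hw=70):
    im,d,c=grab('wrist')
    if tag: save(im,tag)
    u,v=np.round(proj(c,[uv0[0],uv0[1],z])[0]).astype(int)
    hsv=cv2.cvtColor(im,cv2.COLOR_RGB2HSV)
    m=((hsv[:,:,1]<70)&(hsv[:,:,2]>110)).astype(np.uint8)
    m=cv2.morphologyEx(m,cv2.MORPH_OPEN,np.ones((3,3)))
    w=np.zeros_like(m); w[max(v-hw,0):v+hw,max(u-hw,0):u+hw]=1
    cs,_=cv2.findContours(m*w,cv2.RETR_EXTERNAL,cv2.CHAIN_APPROX_NONE)
    k=max(cs,key=cv2.contourArea)[:,0]
    P=onplane(c,k,z)[:,:2].astype(np.float32); (x,y),r=cv2.minEnclosingCircle(P)
    print('ring',x,y,'r',r,'at px',k.mean(0),'pred',u,v); return im,d,c
E
python3 - <<'E'
from ring import *
ring(18,(490,292),'w1'); o=manip.get_obs(); print(o['t'],o['ee_pos'],R.from_rotvec(o['orientation']).as_matrix().round(3))
E
```

```text
t: 1.1
ee_pos: [491.0, 292.9, 162.2]
orientation: [-0.111, -3.139, 0.0]
force: [-0.2, 1.9, 0.2]
gripper_width: 87.0
finger_force: 0.0
t: 1.3
ee_pos: [490.5, 293.4, 162.1]
orientation: [-0.115, -3.139, 0.001]
force: [-0.1, 0.4, 0.7]
gripper_width: 86.9
finger_force: 0.0
ring 491.34307861328125 294.595947265625 r 25.443798065185547 at px [274.4140625 199.8515625] pred 271 199
1.35 [489.63238214 294.88464256 162.24642269] [[-0.997  0.071 -0.001]
 [ 0.071  0.997 -0.   ]
 [ 0.001 -0.    -1.   ]]
```

View pics/w1.png

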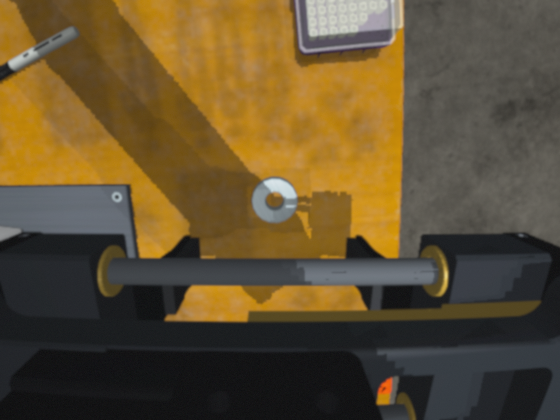

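Bushing at pixel (274,200) between the fingers, with nothing else close. Descend and grip.

```bash
python3 -m creep '{"slide":[[0.001,0.001,-0.035],[0,0,-0.035],[0,0,-0.035],[0,0,-0.030],[0,0,-0.015],[0,0,-0.008],[0,0,0],[0,0,0]],"twist":[[0,0,0],[0,0,0],[0,0,0],[0,0,0],[0,0,0],[0,0,0],[0,0,0],[0,0,0]],"hand":[100,100,100,100,100,100,100,50]}' 25
python3 -m creep '{"slide":[[0,0,0],[0,0,0],[0,0,0],[0,0,0],[0,0,0]],"twist":[[0,0,0],[0,0,0],[0,0,0],[0,0,0],[0,0,0]],"hand":[30,30,30,30,30]}' 25
```

```text
t: 2.15
ee_pos: [491.8, 296.3, 5.8]
orientation: [0.111, 3.138, 0.002]
force: [-0.1, 0.1, 0.1]
gripper_width: 84.0
finger_force: 0.0
t: 2.65
ee_pos: [491.2, 295.6, 4.8]
orientation: [0.111, 3.139, 0.0]
force: [-1.1, -0.9, 2.9]
gripper_width: 49.4
finger_force: 25.0
```

```bash
python3 -m creep '{"slide":[[0,0,0.030],[0,0,0.040],[0.02,-0.02,0.040],[0.02,-0.03,0.035],[0.02,-0.035,0],[0.02,-0.035,0],[0.02,-0.035,0],[0.02,-0.035,0],[0.02,-0.03,0],[0.009,0,0]],"twist":[[0,0,0],[0,0,0],[0,0,0],[0,0,0],[0,0,0],[0,0,0],[0,0,0],[0,0,0],[0,0,0],[0,0,0]],"hand":[30,30,30,30,30,30,30,30,30,30]}'
python3 -m creep '{"slide":[[0,0,0],[0,0,0],[0,0,0]],"twist":[[0,0,0],[0,0,0],[0,0,0]],"hand":[30,30,30]}'
python3 - <<'E'
from h import *
import pickle
f=grab('wrist'); save(f[0],'w2'); pickle.dump(f,open('w2.pkl','wb')); print(proj(f[2],[[580,73.5,60],[580,73.5,12]]))
E
```

```text
t: 3.65
ee_pos: [641.3, 68.8, 149.3]
orientation: [0.123, 3.139, -0.005]
force: [0.4, -0.2, -2.2]
gripper_width: 49.2
finger_force: 25.0
t: 3.95
ee_pos: [639.3, 77.3, 149.1]
orientation: [-0.108, -3.139, -0.001]
force: [-0.1, 0.1, -1.5]
gripper_width: 49.2
finger_force: 25.0
[[263.19920668 145.16201626]
 [264.64884906 143.52822715]]
```

View pics/w2.png

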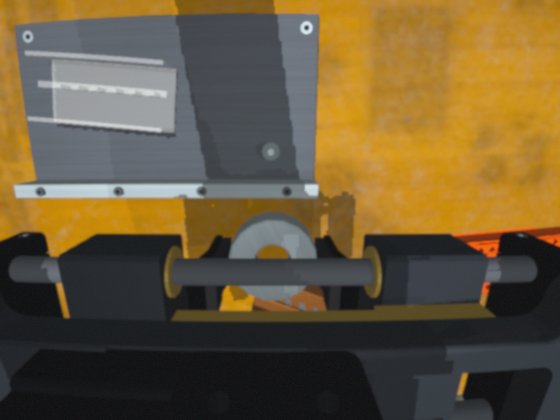

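The view shows the post tip at (270,151), the fence along row ~190, the stand at (115,92) and the held bushing at (272,255). Measuring post, fence and stand.

Run:
```python
from h import *
import pickle
im,d,c=pickle.load(open('w2.pkl','rb'))
g=cv2.cvtColor(im,cv2.COLOR_RGB2GRAY); hsv=cv2.cvtColor(im,cv2.COLOR_RGB2HSV)
# fence top: bright rows per column
bw=lambda a:[(u,np.where(g[165:205,u]>a)[0]) for u in range(20,312,4)]
L=[];U=[]
for u,r in bw(140):
    if len(r)>5: U.append((u,165+r[0]-.5)); L.append((u,165+r[-1]+.5))
for nm,E in(('near/working',U),('far',L)):
    P=onplane(c,E,42)[:,:2]; vx,vy,x0,y0=cv2.fitLine(P.astype(np.float32),cv2.DIST_HUBER,0,.1,.01).ravel()
    s=np.sign(vy); yaw=np.arctan2(-vx*s,vy*s); n=np.array([vy,-vx])*s; print(nm,'yaw',yaw,'n',n,'off',n@[x0,y0], 'y range',P[:,1].min(),P[:,1].max())
# bed right end / corners
m=((hsv[:,:,0]>8)&(hsv[:,:,0]<25)&(hsv[:,:,1]>120)).astype(np.uint8); 
E=[]
for v in range(35,175,4):
    r=np.where(m[v,300:345]>0)[0]
    if len(r): E.append((300+r[0]-.5,v))
P=onplane(c,E,12)[:,:2]; l=cv2.fitLine(P.astype(np.float32),cv2.DIST_HUBER,0,.1,.01).ravel(); print('end edge',l,'yaw',np.arctan2(l[1],l[0]))
cr=g[135:168,253:288].astype(int); print(np.array2string(cr[::2,::2],max_line_width=200)); print(onplane(c,[[270.5,151.5]],60), 'post depth',d[150:153,268:273:2])
print('tip by depth',withdepth(c,[[270.5,151.5]],[d[151,270]]))
cv2.imwrite('pics/c2.png',cv2.resize(np.hstack([im[130:190,240:320,::-1],im[50:110,20:100,::-1],im[80:140,100:180,::-1]]),None,fx=3.3,fy=5))
```

```text
near/working yaw -0.0766557 n [ 0.9970634  -0.07658065] off 608.7334 y range -163.04560288085554 111.87365271409953
far yaw -0.028069215 n [ 0.9996061  -0.02806553] off 623.67975 y range -172.57560354913434 111.41465532511587
end edge [ 9.9724281e-01 -7.4207351e-02  5.6096320e+02  1.2572398e+02] yaw -0.07427562
[[ 78  79  78  78  78  77  78  79  79  79  79  79  78  80  79  79  79  79]
 [ 78  79  78  79  78  79  79  78  79  78  79  79  79  79  78  78  77  78]
 [ 80  80  80  80  79  80  78  79  79  79  79  80  80  79  80  79  79  79]
 [ 79  78  79  79  77  78  78  80  82  84  82  79  77  79  78  78  78  79]
 [ 78  78  77  75  72  73  81  92  98 100  95  89  79  79  79  79  79  77]
 [ 78  77  73  72  71  80  98 104 105 104 105 102  90  80  79  79  79  80]
 [ 77  75  69  69  72  95 103 104 107 111 107 103  99  83  78  78  77  78]
 [ 78  75  69  69  76 100 105 111 136 141 120 103 102  89  77  78  79  77]
 [ 78  75  70  69  81 103 105 126 156 156 140 106 104  92  78  77  77  77]
 [ 76  75  71  69  76 100 105 125 157 155 137 106 102  89  78  77  77  76]
 [ 77  77  76  71  72  96 105 110 131 132 115 103 100  85  77  77  77  76]
 [ 77  78  78  76  71  81 101 104 105 105 103 100  89  79  78  77  77  76]
 [ 77  76  76  77  76  77  84  95  97  98  95  87  79  77  77  78  77  77]
 [ 76  77  76  76  77  76  77  79  80  81  79  78  77  77  77  78  78  78]
 [ 76  76  77  76  77  77  77  77  77  77  78  78  77  78  78  77  78  77]
 [ 77  77  77  77  78  77  77  77  78  78  78  77  78  78  78  78  77  78]
 [ 77  77  77  77  76  76  77  77  77  77  76  76  75  77  77  77  77  77]]
[[585.69362174  79.26559404  60.        ]] post depth [[245.56612 246.0144  246.39915]
 [247.45367 246.85997 247.13773]
 [246.11765 247.329   245.74689]]
tip by depth [[585.72223079  79.26039487  59.47043886]]
```

View pics/c2.png

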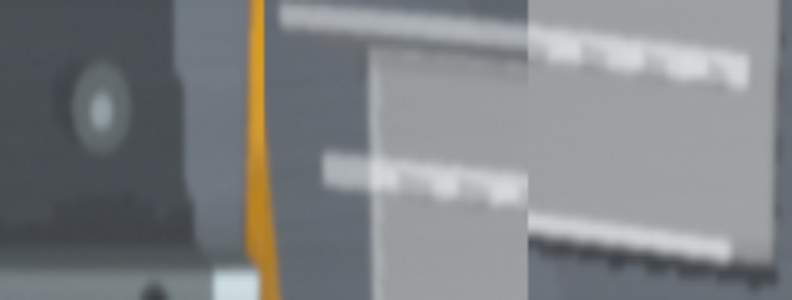

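```bash
cat >> h.py <<'E'
def cmdcam(pos,yaw=-0.072):
    "wrist camera at the commanded pose (tool down, closing line at yaw from world y)"
    K,D,_=cam('wrist'); T=np.eye(4); a=yaw
    T[:3,0]=[-np.cos(a),-np.sin(a),0]; T[:3,1]=[-np.sin(a),np.cos(a),0]; T[:3,2]=[0,0,-1]; T[:3,3]=pos
    return K,D,T@np.array(vision.camera_params('wrist')['hand_eye'])
E
python3 - <<'E'
from h import *
import pickle
im,d,c0=pickle.load(open('w2.pkl','rb')); c=cmdcam([640.1,75.5,149.5])
print(c0[2][:3],c[2][:3])
print('post',onplane(c,[[270.8,151.8]],60))
g=cv2.cvtColor(im,cv2.COLOR_RGB2GRAY)
E=[(u,165+np.where(g[165:205,u]>140)[0][0]-.5) for u in range(20,160,4)]
P=onplane(c,E,42)[:,:2]; l=np.polyfit(P[:,1],P[:,0],1); print('fence yaw',-l[0],'x at y=80',np.polyval(l,80))
# held bush: front rim and hole
for z in (162.7,144.7): print('bush front edge px',onplane(c,[[272,211.5]],z))
# stand base corners: approx crop pixels (floor outline)
print('stand',onplane(c,[[20+373/9.9*1.0-27+0, 0]],12) if 0 else onplane(c,[[53,60],[176,69],[174,135],[53,121]],12))
E
```

```text
[[ 6.95705634e-02  9.65850879e-01  2.49583685e-01  5.72139415e+02]
 [ 9.97576748e-01 -6.75472175e-02 -1.66735137e-02  8.17288201e+01]
 [ 7.54555624e-04  2.50138867e-01 -9.68209677e-01  3.10891974e+02]] [[ 7.28023837e-02  9.65420699e-01  2.50325162e-01  5.72856995e+02]
 [ 9.97346349e-01 -7.05401150e-02 -1.80097933e-02  8.02306413e+01]
 [ 2.70938416e-04  2.50972042e-01 -9.67994298e-01  3.11203972e+02]]
post [[586.89653449  77.81853942  60.        ]]
fence yaw -0.16008686945454811 x at y=80 630.0435675990157
bush front edge px [[612.09352066  77.13690921 162.7       ]]
bush front edge px [[616.84933598  76.76192141 144.7       ]]
stand [[ 481.99287588 -130.2670401    12.        ]
 [ 503.8620602    -7.69061582   12.        ]
 [ 565.43682695  -18.40476762   12.        ]
 [ 539.83433381 -143.04759565   12.        ]]
```

```bash
python3 -m creep '{"slide":[[-0.027,0.0035,0],[-0.027,0,0],[0,0,-0.04],[0,0,-0.03],[0,0,-0.015],[0,0,-0.01],[0,0,-0.006],[0,0,0]],"twist":[[0,0,0],[0,0,0],[0,0,0],[0,0,0],[0,0,0],[0,0,0],[0,0,0],[0,0,0]],"hand":[30,30,30,30,30,30,30,30]}'
python3 -m creep '{"slide":[[0,0,-0.008],[0,0,-0.007],[0,0,0]],"twist":[[0,0,0],[0,0,0],[0,0,0]],"hand":[30,30,30]}'
```

```text
t: 4.8
ee_pos: [586.3, 79.2, 48.4]
orientation: [0.111, 3.14, -0.0]
force: [-0.8, -0.9, -1.8]
gripper_width: 49.2
finger_force: 25.0
t: 5.1
ee_pos: [585.7, 79.1, 32.5]
orientation: [-0.111, -3.139, 0.001]
force: [-0.5, -0.1, -0.9]
gripper_width: 49.3
finger_force: 25.0
```

```bash
python3 -m creep '{"slide":[[0,0,-0.008],[0,0,-0.006],[0,0,-0.002],[0,0,0]],"twist":[[0,0,0],[0,0,0],[0,0,0],[0,0,0]],"hand":[30,30,30,30]}'
python3 -m creep '{"slide":[[0,0,0],[0,0,0],[0,0,0],[0,0,0]],"twist":[[0,0,0],[0,0,0],[0,0,0],[0,0,0]],"hand":[80,80,80,80]}'
```

```text
t: 5.5
ee_pos: [585.9, 79.1, 17.1]
orientation: [-0.111, -3.139, 0.0]
force: [-0.0, 0.5, -2.2]
gripper_width: 49.0
finger_force: 25.0
t: 5.9
ee_pos: [586.2, 79.2, 17.5]
orientation: [0.111, 3.139, 0.0]
force: [-0.3, 0.1, -0.2]
gripper_width: 68.0
finger_force: 0.0
```

```bash
python3 -m creep '{"slide":[[0,0,0.02],[0,0,0.035],[0,0,0.04],[0,-0.02,0.04],[-0.015,-0.045,0],[-0.015,-0.045,0],[-0.015,-0.045,0],[-0.015,-0.045,0],[-0.015,-0.045,0],[-0.015,-0.045,0]],"twist":[[0,0,0],[0,0,0],[0,0,0],[0,0,0],[0,0,0],[0,0,0],[0,0,0],[0,0,0],[0,0,0],[0,0,0]],"hand":[80,100,100,100,100,100,100,100,100,100]}'
python3 -m creep '{"slide":[[-0.015,-0.045,0],[-0.015,-0.045,0],[-0.01,-0.045,0],[0,-0.023,0],[0,0,0],[0,0,0],[0,0,0]],"twist":[[0,0,0],[0,0,0],[0,0,0],[0,0,0],[0,0,0],[0,0,0],[0,0,0]],"hand":[100,100,100,100,100,100,100]}'
python3 - <<'E'
from ring import *
ring(14,(456,-369),'w3',50); o=manip.get_obs(); print(o['t'],o['ee_pos'],R.from_rotvec(o['orientation']).as_matrix().round(3)[0])
E
```

```text
t: 6.9
ee_pos: [495.2, -212.5, 152.7]
orientation: [0.111, 3.139, 0.0]
force: [0.5, -1.4, 0.8]
gripper_width: 87.2
finger_force: 0.0
t: 7.6
ee_pos: [456.6, -367.4, 152.2]
orientation: [-0.109, -3.14, -0.001]
force: [0.5, 1.0, -0.6]
gripper_width: 86.8
finger_force: 0.0
ring 455.7183837890625 -369.6449890136719 r 17.02259063720703 at px [270.89655172 199.71264368] pred 271 200
7.65 [ 456.71379163 -367.31461666  152.30616471] [-0.998  0.069  0.   ]
```

```bash
python3 -m creep '{"slide":[[-0.001,-0.001,-0.035],[0,0,-0.035],[0,0,-0.035],[0,0,-0.025],[0,0,-0.012],[0,0,-0.005],[0,0,0],[0,0,0]],"twist":[[0,0,0],[0,0,0],[0,0,0],[0,0,0],[0,0,0],[0,0,0],[0,0,0],[0,0,0]],"hand":[100,100,100,100,100,60,20,20]}' 25
python3 -m creep '{"slide":[[0,0,0],[0,0,0],[0,0,0],[0,0,0],[0,0,0]],"twist":[[0,0,0],[0,0,0],[0,0,0],[0,0,0],[0,0,0]],"hand":[20,20,20,20,20]}' 25
```

```text
t: 8.45
ee_pos: [455.9, -370.2, 6.7]
orientation: [0.111, 3.138, -0.001]
force: [-0.5, 0.1, 0.5]
gripper_width: 70.5
finger_force: 0.0
t: 8.95
ee_pos: [455.1, -369.8, 5.5]
orientation: [0.111, 3.14, 0.0]
force: [0.9, 0.5, 2.7]
gripper_width: 31.9
finger_force: 25.0
```

```bash
python3 -m creep '{"slide":[[0,0,0.030],[0,0,0.040],[0.015,0.02,0.040],[0.02,0.045,0.035],[0.02,0.045,0],[0.02,0.045,0],[0.02,0.045,0],[0.02,0.045,0],[0.02,0.045,0],[0.02,0.045,0]],"twist":[[0,0,0],[0,0,0],[0,0,0],[0,0,0],[0,0,0],[0,0,0],[0,0,0],[0,0,0],[0,0,0],[0,0,0]],"hand":[20,20,20,20,20,20,20,20,20,20]}'
python3 -m creep '{"slide":[[0.02,0.045,0],[0.01,0.045,0],[0,0.02,0],[0,0,0],[0,0,0],[0,0,0]],"twist":[[0,0,0],[0,0,0],[0,0,0],[0,0,0],[0,0,0],[0,0,0]],"hand":[20,20,20,20,20,20]}'
python3 - <<'E'
from h import *
import pickle
f=grab('wrist'); save(f[0],'w4'); pickle.dump(f,open('w4.pkl','wb')); o=manip.get_obs(); print(o['ee_pos'])
E
```

```text
t: 9.95
ee_pos: [607.0, -40.7, 144.4]
orientation: [0.112, 3.139, 0.0]
force: [0.7, -1.0, -0.8]
gripper_width: 32.3
finger_force: 25.0
t: 10.55
ee_pos: [636.5, 65.4, 144.4]
orientation: [0.115, 3.139, -0.001]
force: [-0.2, -0.4, 0.4]
gripper_width: 32.0
finger_force: 25.0
[636.57000158  65.32667585 144.48988897]
```

View pics/w4.png

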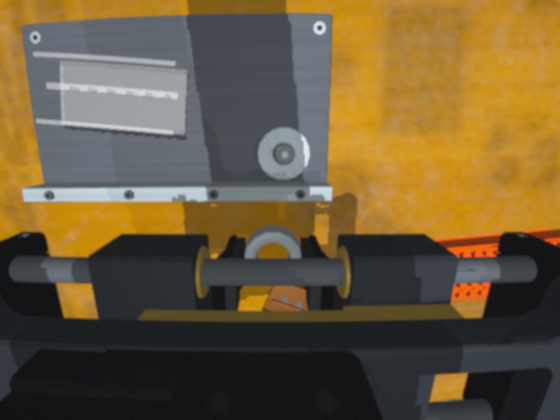

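The bushing sits flat round the post (tip at 285,153). The collar is held level at (273,245).

Run:
```python
from h import *
import pickle
im,d,c=pickle.load(open('w4.pkl','rb'))
g=cv2.cvtColor(im,cv2.COLOR_RGB2GRAY)
w=g[143:163,275:295].astype(float); w=np.clip(w-(np.percentile(w,90)),0,None); yy,xx=np.mgrid[143:163,275:295]; p=[(w*xx).sum()/w.sum(),(w*yy).sum()/w.sum()]
print('post',p,onplane(c,[p],60)[0])
hsv=cv2.cvtColor(im,cv2.COLOR_RGB2HSV); m=((hsv[:,:,1]<90)&(g>95)).astype(np.uint8)
B=[]
for u in range(262,286,2):
    r=np.where(m[212:240,u])[0]; B.append((u,212+r[0]-.5))
print(B)
P=onplane(c,B,139.3)[:,:2]; A=np.c_[2*P,np.ones(len(P))]
# known radius 17: centre from each candidates via lstsq on circle with fixed r
from scipy.optimize import least_squares
print('collar bottom centre',least_squares(lambda q:np.hypot(*(P-q).T)-17,P.mean(0)+[17,0]).x)
# bush ring top z=30
s=((g>105)&(hsv[:,:,1]<70)).astype(np.uint8); s[:, :250]=0; s[:,315:]=0; s[:120]=0; s[182:]=0
k=max(cv2.findContours(s,cv2.RETR_EXTERNAL,cv2.CHAIN_APPROX_NONE)[0],key=cv2.contourArea)[:,0]
print('bush',cv2.minEnclosingCircle(onplane(c,k,30)[:,:2].astype(np.float32)))
```

```text
post [np.float64(287.56495468277944), np.float64(151.38972809667675)] [583.719544    81.67760493  60.        ]
[(262, np.float64(232.5)), (264, np.float64(231.5)), (266, np.float64(231.5)), (268, np.float64(231.5)), (270, np.float64(230.5)), (272, np.float64(231.5)), (274, np.float64(231.5)), (276, np.float64(231.5)), (278, np.float64(231.5)), (280, np.float64(231.5)), (282, np.float64(232.5)), (284, np.float64(233.5))]
collar bottom centre [642.36910956  64.44849673]
bush ((585.384033203125, 88.02375030517578), 33.67628860473633)
```

```bash
python3 -m creep '{"slide":[[-0.026,0.007,0],[-0.025,0.0068,0],[0,0,-0.035],[0,0,-0.03],[0,0,-0.009],[0,0,0],[0,0,0],[0,0,0]],"twist":[[0,0,0],[0,0,0],[0,0,0],[0,0,0],[0,0,0],[0,0,0],[0,0,0],[0,0,0]],"hand":[20,20,20,20,20,20,20,20]}'
```

```text
t: 11.4
ee_pos: [586.8, 81.0, 71.9]
orientation: [0.112, 3.137, 0.001]
force: [-0.1, 0.5, 0.3]
gripper_width: 32.2
finger_force: 25.0
```

```bash
python3 -m creep '{"slide":[[-0.0005,-0.001,-0.008],[0,0,-0.008],[0,0,-0.006],[0,0,0],[0,0,0]],"twist":[[0,0,0],[0,0,0],[0,0,0],[0,0,0],[0,0,0]],"hand":[20,20,20,20,20]}'
```

```text
t: 11.9
ee_pos: [584.9, 80.1, 48.1]
orientation: [-0.111, -3.139, 0.001]
force: [1.0, -0.0, -0.1]
gripper_width: 32.3
finger_force: 25.0
```

Bottom is about 43 mm up, below the taper start, with no side force. Going down.

```bash
python3 -m creep '{"slide":[[0,0,-0.006],[0,0,-0.004],[0,0,-0.002],[0,0,0],[0,0,0]],"twist":[[0,0,0],[0,0,0],[0,0,0],[0,0,0],[0,0,0]],"hand":[20,20,20,20,20]}'
```

```text
t: 12.4
ee_pos: [585.1, 80.2, 36.3]
orientation: [-0.111, -3.14, 0.0]
force: [0.1, -0.9, -0.4]
gripper_width: 32.1
finger_force: 25.0
```

```bash
python3 -m creep '{"slide":[[0,0,0],[0,0,0],[0,0,0],[0,0,0],[0,0,0.02],[0,0,0.03],[0.01,0,0.035],[0.025,-0.03,0.035],[0.025,-0.04,0],[0,-0.03,0]],"twist":[[0,0,0],[0,0,0],[0,0,0],[0,0,0],[0,0,0],[0,0,0],[0,0,0],[0,0,0],[0,0,0],[0,0,0]],"hand":[60,60,60,60,60,60,60,60,60,60]}'
python3 -m creep '{"slide":[[0,0,0],[0,0,0],[0,0,0],[0,0,0]],"twist":[[0,0,0],[0,0,0],[0,0,0],[0,0,0]],"hand":[0,0,0,0]}'
python3 - <<'E'
from h import *
import pickle
f=grab('wrist'); save(f[0],'w5'); pickle.dump(f,open('w5.pkl','wb')); o=manip.get_obs(); print(o['t'],o['ee_pos'],o['gripper_width'])
E
```

```text
t: 13.4
ee_pos: [646.6, -20.7, 156.1]
orientation: [0.111, 3.136, -0.002]
force: [-0.5, -1.1, -1.6]
gripper_width: 52.3
finger_force: 0.0
t: 13.8
ee_pos: [643.8, -16.7, 154.6]
orientation: [-0.108, -3.139, -0.001]
force: [-0.3, -0.0, -0.1]
gripper_width: 27.9
finger_force: 0.0
13.85 [643.83500145 -16.88190873 154.60024025] 23.60883701774447
```

View pics/w5.png

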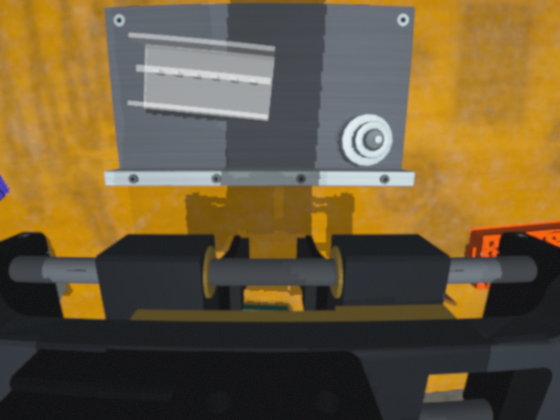

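Run:
```python
from h import *
import pickle
im,d,c=pickle.load(open('w5.pkl','rb'))
A=onplane(c,[[129,34],[275,47],[128,101.5],[268,118]],50)[:,:2]; print('tops',A.round(1),np.linalg.norm(A[1]-A[0]),np.linalg.norm(A[3]-A[2]))
B=onplane(c,[[146,44],[274,55],[269,120],[144,109]],12)[:,:2]; print('floor',B.round(1),np.linalg.norm(np.diff(B,axis=0),axis=1))
for q in (A,B): print(q.mean(0))
print('yaw', [-np.arctan2(*(v)) for v in (A[1]-A[0],A[3]-A[2],B[1]-B[0],B[2]-B[3])])
print('post',onplane(c,[[374.5,138]],60),'collar',onplane(c,[[367,139.5]],35))
# fence working edge top z=42, line from (107,171.5) to (414,172.5)
F=onplane(c,[[110,171.5],[412,171.5]],42); print('fence',F,-np.arctan2(*(F[1]-F[0])[:2]))
H=onplane(c,[[119,20],[403.5,19.5]],12); print('screws yaw',H,-np.arctan2(*(H[1]-H[0])[:2]))
cv2.imwrite('pics/c5.png',cv2.resize(im[20:130,115:285,::-1],None,fx=4.6,fy=4.6,interpolation=cv2.INTER_CUBIC))
```

```text
tops [[ 483.5 -127.3]
 [ 504.6   -4.9]
 [ 538.1 -137. ]
 [ 562.   -15. ]] 124.15803442990732 124.27572022160166
floor [[ 481.  -128.2]
 [ 501.5   -5.3]
 [ 561.9  -14.5]
 [ 541.3 -139.4]] [124.5424236   61.11031966 126.60056907]
[522.05442002 -71.04699433]
[521.4360767  -71.87819259]
yaw [np.float64(-0.170741292725289), np.float64(-0.19340277841008002), np.float64(-0.16496191369879326), np.float64(-0.1634303180286506)]
post [[584.94102051  75.63379417  60.        ]] collar [[586.72446676  77.01707637  35.        ]]
fence [[ 598.59108304 -169.86222552   42.        ]
 [ 618.91724383  118.54325021   42.        ]] -0.07036137784867345
screws yaw [[ 456.53717027 -151.75619952   12.        ]
 [ 475.95940874  120.78251468   12.        ]] -0.0711438711526582
```

View pics/c5.png

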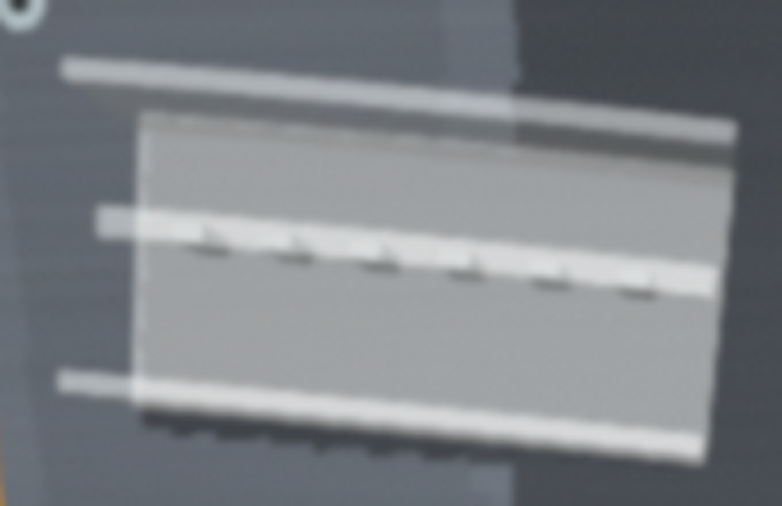

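Both rings are seated (post tip at 374,138). The clear stand spans pixels (129,34) to (273,120): centre about (522,-71), yaw -0.167, with a low toothed rib along its middle. Plan: grip its near wall, slide it home, then press in the inner corner of its fence-side wall.

Run:
```python
from h import *
import pickle
print(manip.get_obs()['joint_pos'].round(3))
im,d,c=pickle.load(open('w5.pkl','rb'))
# heights along a column across the stand
for u in (180,220,255):
    print([int(withdepth(c,[[u,v]],[d[v,u]])[0,2]) for v in range(34,126,3)])
```

```text
[-0.442  0.393  0.519  1.588 -0.204  1.215  1.617]
[12, 50, 51, 43, 33, 22, 15, 14, 14, 14, 15, 14, 34, 35, 19, 13, 14, 16, 15, 16, 16, 15, 14, 16, 49, 49, 10, 10, 12, 11, 11]
[12, 11, 10, 49, 45, 36, 27, 15, 15, 16, 15, 15, 16, 35, 36, 15, 14, 14, 14, 16, 15, 14, 14, 14, 15, 49, 48, 20, 11, 10, 10]
[12, 11, 11, 10, 50, 49, 40, 26, 16, 14, 15, 14, 16, 15, 35, 35, 35, 14, 16, 17, 16, 15, 16, 14, 15, 16, 14, 50, 39, 11, 11]
```

```bash
python3 -m creep '{"slide":[[-0.015,-0.005,-0.004],[-0.015,-0.005,-0.004],[-0.015,-0.005,-0.004],[-0.015,-0.005,-0.004],[-0.015,-0.005,-0.004],[-0.015,-0.005,-0.004],[-0.015,-0.005,-0.004],[-0.015,-0.005,-0.004],[-0.015,-0.005,-0.004],[-0.015,-0.003,-0.004]],"twist":[[0,0,-0.139],[0,0,-0.139],[0,0,-0.139],[0,0,-0.139],[0,0,-0.139],[0,0,-0.139],[0,0,-0.139],[0,0,-0.139],[0,0,-0.139],[0,0,-0.139]],"hand":[25,25,25,25,25,25,25,25,25,25]}' 40
python3 -m creep '{"slide":[[0,0,0],[0,0,0],[0,0,0],[0,0,0],[0,0,0]],"twist":[[0,0,-0.139],[0,0,-0.139],[0,0,0],[0,0,0],[0,0,0]],"hand":[25,25,25,25,25]}'
python3 - <<'E'
from h import *
import pickle
f=grab('wrist'); pickle.dump(f,open('w6.pkl','wb')); o=manip.get_obs(); print(o['t'],o['ee_pos'],o['gripper_width'],R.from_rotvec(o['orientation']).as_matrix()[:,1]); im=f[0]
# wall tops by depth: points of height 46..53
d=f[1]; v,u=np.where(d>0); P=withdepth(f[2],np.c_[u,v],d[v,u]); k=(P[:,2]>46)&(P[:,2]<53)&(P[:,0]<580)&(P[:,0]>450)&(P[:,1]<20)
m=np.zeros(d.shape,np.uint8); m[v[k],u[k]]=1
n,lab,st,_=cv2.connectedComponentsWithStats(m)
for i in range(1,n):
    if st[i,4]>60:
        q=lab[v,u]==i; Q=P[q][:,:2].astype(np.float32); l=cv2.fitLine(Q,cv2.DIST_HUBER,0,.1,.01).ravel()
        print(st[i],'line',l,'y',Q[:,1].min(),Q[:,1].max())
E
```

```text
t: 14.85
ee_pos: [493.4, -66.0, 114.6]
orientation: [-2.101, -2.335, -0.0]
force: [-0.1, 0.2, 1.0]
gripper_width: 21.8
finger_force: 0.0
t: 15.35
ee_pos: [494.0, -66.1, 114.7]
orientation: [-2.396, -2.032, -0.0]
force: [0.1, 0.4, 0.3]
gripper_width: 21.6
finger_force: 0.0
15.4 [494.01561867 -66.23806371 114.73729306] 21.493520793842492 [ 9.86394537e-01 -1.64395302e-01  3.32409455e-05]
[270 144   6 114 569] line [ 1.7570184e-01  9.8444343e-01  4.9748627e+02 -4.9910847e+01] y -97.323456 -5.727284
[337 145  12  89 518] line [ 1.7855951e-01  9.8392910e-01  5.5409534e+02 -4.9471085e+01] y -85.67178 -15.512575
```

The near wall's top lies at x 494.6 at this y, and the TCP is at 494.0. Descend and grip.

```bash
python3 -m creep '{"slide":[[0,0,-0.03],[0,0,-0.025],[0,0,-0.014],[0,0,-0.007],[0,0,0],[0,0,0],[0,0,0],[0,0,0]],"twist":[[0,0,-0.01],[0,0,0],[0,0,0],[0,0,0],[0,0,0],[0,0,0],[0,0,0],[0,0,0]],"hand":[25,25,25,25,25,0,0,0]}' 40
python3 -m creep '{"slide":[[0,0,0],[0,0,0]],"twist":[[0,0,0],[0,0,0]],"hand":[0,0]}'
```

```text
t: 16.2
ee_pos: [494.5, -66.3, 39.4]
orientation: [2.41, 2.015, 0.002]
force: [0.3, -0.2, -0.5]
gripper_width: 5.7
finger_force: 0.0
t: 16.4
ee_pos: [494.4, -66.3, 39.3]
orientation: [2.41, 2.015, 0.001]
force: [-1.5, 0.5, 6.9]
gripper_width: 3.8
finger_force: 40.0
```

```bash
python3 -m creep '{"slide":[[0,0,0.0015],[0.007,0.006,0],[0.009,0.008,0],[0.009,0.009,0],[0.009,0.009,0],[0.009,0.009,0],[0.007,0.009,0],[0,0,0],[0,0,0],[0,0,0]],"twist":[[0,0,0],[0,0,0.02],[0,0,0.02],[0,0,0.02],[0,0,0.02],[0,0,0.0125],[0,0,0.0125],[0,0,0],[0,0,0],[0,0,0]],"hand":[0,0,0,0,0,0,0,0,0,0]}'
python3 - <<'E'
from h import *
import pickle
f=grab('wrist'); pickle.dump(f,open('w7.pkl','wb')); save(f[0],'w7'); o=manip.get_obs(); print(o['t'],o['ee_pos'],o['force'],R.from_rotvec(o['orientation']).as_matrix()[:,1])
E
```

```text
t: 17.4
ee_pos: [543.5, -17.0, 40.2]
orientation: [-2.302, -2.138, 0.001]
force: [0.4, -0.9, -1.3]
gripper_width: 3.4
finger_force: 40.0
17.45 [543.50536291 -17.0196082   40.20247321] [-0.01979989 -0.6807478  -1.66970492] [ 9.97256940e-01 -7.40169906e-02 -2.85817849e-04]
```

View pics/w7.png

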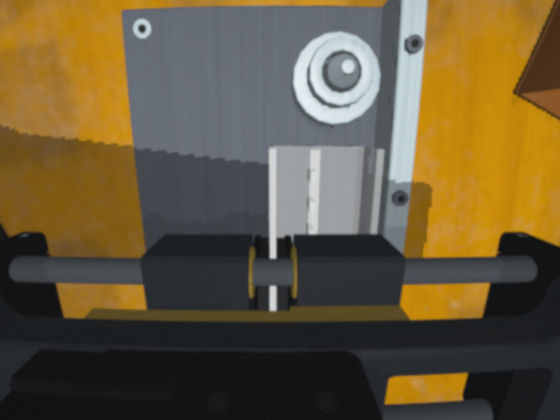

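The stand end is at row 147 with the bushing's near edge at row 124; the stand's fence-side wall is at column 384 and the fence edge near column 396. Compute the gaps.

Run:
```python
from h import *
import pickle
im,d,c=pickle.load(open('w7.pkl','rb'))
yj=np.array([.0715,.9974,0]); xj=np.array([.9974,-.0715,0])
f=lambda uv,z:(lambda P:(P@xj,P@yj))(onplane(c,[uv],z)[0])
print('bush near z12,z30',f([334,124.5],12),f([334,124.5],30))
print('stand end floor top z16/bottom12, wall top z50',f([300,146.5],16),f([300,146.5],12),f([272,147],50))
print('wall outer z50',f([384.5,180],50),'fence z42',f([393,180],42),f([397,180],42))
g=im.mean(2).astype(int); print(g[170,360:425]); print(g[110:155,325])
print('near wall', f([269,170],50))
```

```text
bush near z12,z30 (np.float64(583.0579988336657), np.float64(96.3113546322029)) (np.float64(579.3702627181459), np.float64(95.69785565297374))
stand end floor top z16/bottom12, wall top z50 (np.float64(561.4523352878069), np.float64(82.78916896798499)) (np.float64(561.8244796973676), np.float64(82.6374165039436)) (np.float64(543.9768815687878), np.float64(83.85698105283201))
wall outer z50 (np.float64(603.4762021013998), np.float64(66.80630220389428)) fence z42 (np.float64(611.4411616775506), np.float64(65.6025275526837)) (np.float64(613.7269338218985), np.float64(65.60779717923282))
[146 140 124 105  96  94  95 100 109 116 116 114 109 108 114 132 156 166
 169 169 169 165 147 113  89  86  86  91 113 150 178 197 207 210 209 207
 205 203 203 202 203 205 207 207 207 205 204 205 206 207 206 198 179 156
 139 133 133 131 131 129 127 128 127 125 123]
[218 221 225 228 230 230 231 230 228 225 216 193 148 104  88  95 102 104
 104 105 106 105 108 110 112 113 112 112 112 111 111 111 112 111 115 128
 146 159 162 161 159 159 158 159 159]
near wall (np.float64(542.3730385090794), np.float64(72.10297292538891))
```

```bash
python3 -m creep '{"slide":[[0.0015,0.0035,0],[0.0015,0.0035,0],[0.0015,0.003,0],[0.001,0.001,-0.0008],[0,0,0],[0,0,0]],"twist":[[0,0,0],[0,0,0],[0,0,0],[0,0,0],[0,0,0],[0,0,0]],"hand":[0,0,0,0,0,0]}'
```

```text
t: 18.05
ee_pos: [549.6, -5.3, 39.4]
orientation: [2.301, 2.139, 0.0]
force: [-0.0, 0.6, -0.2]
gripper_width: 3.5
finger_force: 40.0
```

```bash
python3 -m creep '{"slide":[[0,0.001,0],[0,0.001,0],[0,0,0],[0,0,0]],"twist":[[0,0,0],[0,0,0],[0,0,0],[0,0,0]],"hand":[0,0,0,0]}'
```

```text
t: 18.45
ee_pos: [549.4, -3.7, 39.4]
orientation: [2.301, 2.138, -0.0]
force: [-0.9, -1.9, -0.4]
gripper_width: 3.4
finger_force: 40.0
```

```bash
python3 -m creep '{"slide":[[0.001,0,0],[0.0007,0,0],[0,0,0],[0,0,0]],"twist":[[0,0,0],[0,0,0],[0,0,0],[0,0,0]],"hand":[0,0,0,0]}'
```

```text
t: 18.85
ee_pos: [550.9, -3.4, 39.4]
orientation: [-2.301, -2.139, 0.001]
force: [-2.5, -2.2, 2.0]
gripper_width: 3.5
finger_force: 40.0
```

```bash
python3 -m creep '{"slide":[[0.001,0,0],[0.0005,0,0],[0,0,0],[0,0,0]],"twist":[[0,0,0],[0,0,0],[0,0,0],[0,0,0]],"hand":[0,0,0,0]}'
python3 - <<'E'
from h import *
import pickle
f=grab('wrist'); pickle.dump(f,open('w8.pkl','wb')); o=manip.get_obs(); print(o['t'],o['ee_pos'],o['force'])
im,d,c=f; g=im.mean(2).astype(int); print(g[170,350:425]); print(g[60:150,335])
E
```

```text
t: 19.25
ee_pos: [551.3, -3.5, 39.3]
orientation: [-2.3, -2.137, 0.003]
force: [-9.1, -1.8, 8.4]
gripper_width: 3.4
finger_force: 40.0
19.3 [551.31569321  -3.46320046  39.35099428] [-9.36736044 -2.01203104  8.28418967]
[158 157 158 157 157 157 156 151 146 144 144 144 137 119 102  95  94  94
  95  96  97  97  99  99 104 124 150 170 193 216 225 227 223 213 207 205
 204 202 202 203 205 207 208 207 206 204 205 205 207 204 193 172 150 133
 125 124 125 126 126 128 127 127 127 127 126 125 124 123 121 120 119 116
 115 115 114]
[214 215 215 214 210 203 201 203 206 209 212 216 220 222 223 221 212 187
 146 109  89  81  80  80  88 108 125 133 136 136 139 154 184 208 216 218
 220 221 222 224 224 224 220 204 170 134 120 123 126 127 127 126 127 124
 122 127 153 188 211 221 225 226 225 224 223 221 215 204 181 174 197 213
 220 222 223 223 224 225 225 225 222 215 196 160 126 121 137 152 157 157]
```

Contact with fence (-9 N in x) and bed, and the stand's end is within about 1 mm of the bushing. Release, rise, turn back and close the fingers.

```bash
python3 -m creep '{"slide":[[0,0,0],[0,0,0],[0,0,0],[0,0,0],[0,0,0.02],[0,0,0.03],[0.005,0,0.02],[0.005,0,0],[0.005,0,0],[0.005,0,0]],"twist":[[0,0,0],[0,0,0],[0,0,0],[0,0,0],[0,0,0],[0,0,0],[0,0,0.143],[0,0,0.143],[0,0,0.143],[0,0,0.143]],"hand":[22,22,22,22,22,22,10,0,0,0]}'
python3 -m creep '{"slide":[[0.005,0,0],[0.005,0,0],[0.005,0,0],[0.005,0,0],[0.002,-0.002,0],[0,0,0],[0,0,0],[0,0,0],[0,0,0],[0,0,0]],"twist":[[0,0,0.143],[0,0,0.143],[0,0,0.143],[0,0,0.143],[0,0,0.143],[0,0,0.143],[0,0,0.141],[0,0,0],[0,0,0],[0,0,0]],"hand":[0,0,0,0,0,0,0,0,0,0]}'
python3 - <<'E'
from h import *
import pickle
f=grab('wrist'); pickle.dump(f,open('w9.pkl','wb')); save(f[0],'w9'); o=manip.get_obs(); print(o['t'],o['ee_pos'],o['force'],o['gripper_width'],R.from_rotvec(o['orientation']).as_matrix()[:,1])
d=f[1]; v,u=np.where(d>0); P=withdepth(f[2],np.c_[u,v],d[v,u])
xj=np.array([.9975,-.071]);yj=np.array([.071,.9975]); X=P[:,:2]@xj; Y=P[:,:2]@yj
print('TCP jigaxes',o['ee_pos'][:2]@xj,o['ee_pos'][:2]@yj)
for y in (-40,0,20,50):
    k=(abs(Y-y)<3)&(P[:,2]>44)&(P[:,2]<54)&(X>530)&(X<625); h=np.histogram(X[k],np.arange(530,626,3)); print(y,[(int(b),int(n)) for b,n in zip(h[1],h[0]) if n>2])
E
```

```text
t: 20.3
ee_pos: [573.1, -3.1, 109.7]
orientation: [1.596, 2.706, 0.001]
force: [-0.3, 0.1, 0.4]
gripper_width: 1.3
finger_force: 0.0
t: 21.3
ee_pos: [594.6, -5.4, 109.4]
orientation: [0.12, 3.139, -0.0]
force: [-0.3, 0.2, -0.7]
gripper_width: 0.1
finger_force: 0.0
21.35 [594.64676753  -5.34814196 109.38461349] [ 0.05663775 -1.26328579 -0.05308288] 0.3741931541279208 [ 7.52772657e-02  9.97162638e-01 -8.33293227e-05]
TCP jigaxes 593.5398686870252 36.885148887938975
-40 []
0 [(548, 23), (551, 23)]
20 [(548, 23), (551, 16)]
50 [(548, 25), (551, 16), (602, 8)]
```

View pics/w9.png

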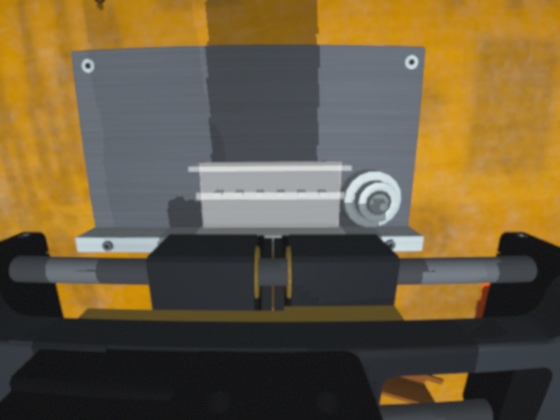

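The stand lies along the fence at rows 165-230 with its end at the bushing (345,185). Channel mid is at X≈592.8 and the TCP at 593.5. Descend into the channel between rib and fence wall.

```bash
python3 -m creep '{"slide":[[-0.0007,0,-0.03],[0,0,-0.03],[0,0,-0.015],[0,0,-0.007],[0,0,-0.003],[0,0,0],[0,0,0]],"twist":[[0,0,0],[0,0,0],[0,0,0],[0,0,0],[0,0,0],[0,0,0],[0,0,0]],"hand":[0,0,0,0,0,0,0]}'
```

```text
t: 22.05
ee_pos: [594.2, -5.4, 25.2]
orientation: [0.115, 3.139, 0.0]
force: [-1.8, 0.0, -1.0]
gripper_width: 0.5
finger_force: 0.7
```

```bash
python3 -m creep '{"slide":[[0,0,-0.003],[0,0,-0.002],[0,0,-0.001],[0,0,0],[0,0,0]],"twist":[[0,0,0],[0,0,0],[0,0,0],[0,0,0],[0,0,0]],"hand":[0,0,0,0,0]}'
```

```text
t: 22.55
ee_pos: [594.1, -5.4, 18.4]
orientation: [0.114, 3.139, -0.0]
force: [0.4, 0.6, -0.2]
gripper_width: 0.6
finger_force: 0.2
```

Inside the channel without contact. Now press toward the fence first, then down.

```bash
python3 -m creep '{"slide":[[0.001,0,0],[0.001,0,-0.001],[0.001,0,-0.001],[0,0,0],[0,0,0]],"twist":[[0,0,0],[0,0,0],[0,0,0],[0,0,0],[0,0,0]],"hand":[0,0,0,0,0]}'
```

```text
t: 23.05
ee_pos: [594.1, -5.3, 16.5]
orientation: [-0.114, -3.134, -0.001]
force: [-16.1, 0.9, 15.6]
gripper_width: 0.5
finger_force: 12.7
```

```bash
python3 -m creep '{"slide":[[0,0,-0.0008],[0,0,0],[0,0,0],[0,0,0],[0,0,0],[0,0,0],[0,0,0]],"twist":[[0,0,0],[0,0,0],[0,0,0],[0,0,0],[0,0,0],[0,0,0],[0,0,0]],"hand":[0,0,0,0,0,0,0]}'
python3 - <<'E'
from h import *
import pickle
f=grab('wrist'); o=manip.get_obs(); print(o['t'],o['ee_pos'],o['force'],o['joint_velocities'].round(4))
d=f[1]; v,u=np.where(d>0); P=withdepth(f[2],np.c_[u,v],d[v,u])
xj=np.array([.9975,-.071]);yj=np.array([.071,.9975]); X=P[:,:2]@xj; Y=P[:,:2]@yj
k=(P[:,2]>46)&(P[:,2]<54)&(X>535)&(X<565)&(Y>-30)&(Y<110)
l=cv2.fitLine(P[k][:,:2].astype(np.float32),cv2.DIST_HUBER,0,.1,.01).ravel(); print('near wall yaw',-np.arctan(l[0]/l[1]),'z',np.median(P[k][:,2]),'n',k.sum(), 'X',np.median(X[k]))
im,dd,c=grab('top'); save(cv2.resize(im[180:265,235:360],(750,510),interpolation=cv2.INTER_CUBIC),'t9')
g=grab('side'); save(cv2.resize(g[0][165:255,235:335],(780,600),interpolation=cv2.INTER_CUBIC),'s9')
E
```

```text
t: 23.75
ee_pos: [594.1, -5.3, 16.5]
orientation: [-0.114, -3.134, -0.002]
force: [-19.5, 0.7, 24.7]
gripper_width: 0.5
finger_force: 15.9
23.8 [594.15395497  -5.2992965   16.48033233] [-20.09616741   1.33143125  23.99537464] [ 0.0005 -0.0023 -0.0003  0.0002 -0.0011 -0.0009 -0.0001]
near wall yaw -0.073644236 z 49.501811851195555 n 2643 X 550.3989705499006
```

View pics/s9.png

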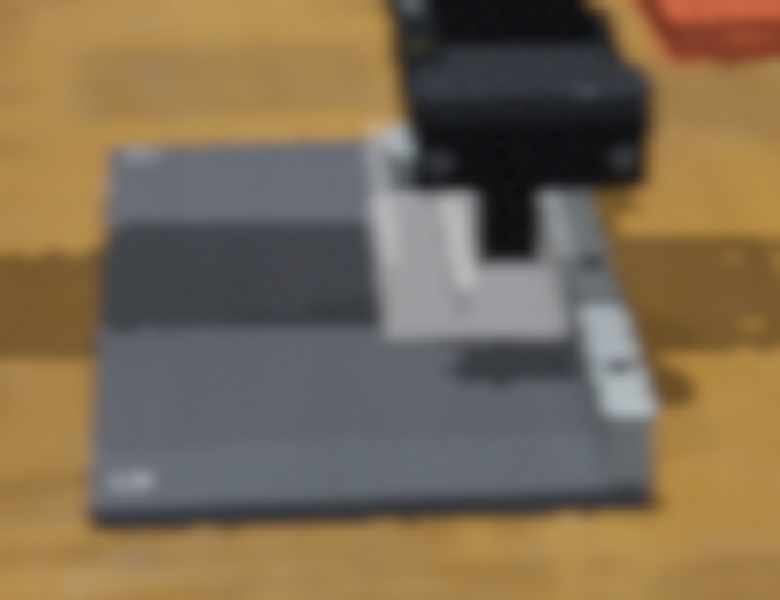

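The side view shows the stand flat in the bed corner with the fingers pressing inside it at (510,250). Wall height (49.5) and yaw (-0.074) match home, and the push is 20 N to the fence and 24 N down.

```bash
python3 -c "
from bench import job
print(job.hand_in())"
```

```text
the job is handed in; nothing more can be done
None
```

I handed the job in at about 24 s with the bushing and collar home on the post and let go. The stand is flat along the fence with its end at the bushing, and the closed fingers are pushing it at about 20 N to the fence and 24 N down; the hand-in returned no verdict.

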